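Cross the polarisers of the soil thin-section viewer

ROBOT

A 6-joint arm with a two-finger parallel gripper is mounted at the origin on the work surface; the furniture and walls round the work are solid. World frame = base frame: x ahead of the robot, y to its left, z up, the work surface at z = 0. Lengths are in m, angles in rad, forces in N, time in s.
With the tool pointing down it reaches from about 0.35 to 0.975 m from the base axis. Payload 4.9 kg.
Tool frame: the origin (TCP) lies on the centre line of the jaws, within the pads' length; the fingertips stand 22 mm ahead of it and the grasp point (between the pads) lies 3 mm ahead of it (manip.tcp_to_tips is the distance from the TCP to the fingertips, in m); z points along the fingers, x is the direction in which the jaws open and shut, and the axes are right-handed (so a half turn about z gives the same grasp; the last joint's range is limited). The gripper opens to 85 mm and grips with 20 to 120 N. Pads are 22 mm wide; open, the fingers measure 114 mm over their backs; the gripper's body (76 mm by 85 mm) begins 54 mm behind the grasp point. The pads swing forward as they close: fully open they stand 13 mm farther back than shut.
Start: joints at [-1.294, 0.053, 1.613, -0, 1.476, -0.119], TCP at [0.241, -0.577, 0.253] pointing down, gripper open.
Joint ranges: [-3.01, 3.01], [-1.01, 2.22], [0.06, 2.58], [-1.02, 4.17], [0.09, 2.62], [-3.14, 3.14]. Speed limits (rad/s): [2.57, 2.57, 3.14, 3.14, 3.14, 3.14].

INTERFACE

Orientations are given as a unit quaternion [w, x, y, z].
In Python, from plant import manip gives the robot as it stands.
- The arm moves only by the shell command python3 -m pendant 'ROWS'. ROWS is a JSON object of lists of equal length, an entry for each row: "linear": the shift along the tool's x, y, z in cm, a list of three; "rotation": the turn, a rotation vector about the tool's x, y, z in degrees, a list of three; "grip": the closure, from 0 (fully open) to 1 (shut). A call has exactly 10 rows; each row is the pose to reach, as a shift and turn from the pose commanded when the call began, along the tool's axes at that moment; what a row does not reach only later rows make up. A row lasts 1/12 s, in which the tool goes at most 41.7 mm and 7.16 degrees, less where a joint would pass 70% of its speed; a pose out of reach is approached as far as the arm can. A call with a gripper value outside its range is refused whole. The fingers move at their own pace and stop on an object; the grip force is fixed at half the most. Time passes only in rows, so rows that repeat a pose let the fingers close, or fill a call up. It gives the time, the measured TCP pose, the force and the opening at its end, in the units of the state.
- manip.state(): the state, without advancing time (a new reading comes with each control period).
- manip.grab_frame(name): name is "scene" or "top" or "wrist"; returns the picture (400x640x3 uint8, red, green, blue); there is no depth.
- manip.calibration(name): a dict with "fx", "fy", "cx", "cy" (pixels), "cam_to_world" (4x4, takes a point from camera to world coordinates). Camera axes: x right, y up, looking along -z (the intrinsics and any distortion apply to the point x, -y, -z); pixel columns grow to the right and rows downward; lengths in m; the calibration is good to about 2 mm. A picture is of the moment at which its call begins: read the wrist's pose just before it. calibration takes no time and is no camera call; for the wrist camera it gives the pose at the moment of the call.
- manip.job_done(): hands the job in, once; it reports no verdict.
The state is a dict: "time": time; "joint_pos": joint angles; "joint_vel": joint speeds; "joint_efforts": joint torques, N m; "tool_pos": TCP position; "tool_rot": TCP orientation; "contact_force": force on the tool from outside, world axes, zero at the start; "ft_torque": the same for the moment, N m; "gripper_width": opening from 0.0 (shut) to 1.0 (fully open).
Only numpy, scipy, OpenCV 4.12 (cv2) and the standard library are available. Lean on these libraries where they do the work, as an engineer would, in place of code of your own. Each camera call takes 0.05 s, during which the arm holds its last target. There are 200 camera calls.

TASK

Set the thin-section viewer to crossed polarisers: slacken the red-knobbed clamp lever before you turn anything, turn the knurled analyser ring until its scale reads 90 degrees (the yellow mark) at the index line, then swing the lever fully home again so that the setting is clamped. Leave the jar, the dish and the hand lens round the viewer where they stand.

Things in the scene. Friction and masses are not known exactly. Their poses are not given: they have to be found in the camera images.
- ring_axis (a point): Fixed point on the analyser ring's turning axis at grip height; does not turn with the ring. Its z points straight out of the face along that axis, 35 degrees from vertical, leaning towards the robot's side; x points up the slope, y left. Grip: dark knurled cylinder 60 mm in diameter, from 20 mm below (where it meets the flange) to 14 mm above this point along z.
- mark_90 (a point): The broad yellow 90-degree mark, on the black graduated flange (104 mm in diameter, top 20 mm below ring_axis), 43 mm from the axis; turns with the ring. Broad red mark = 0, broad white = 180 and 270, thin marks each 5 degrees, longer each 10 and 30, numbered clockwise; the sector past 270 is bare.
- index_line (a point): The fixed index line, dark on the small aluminium block at the upper edge of the flange, 55 mm up the slope (+x) from the ring's axis. The mark that stands at this line is the scale reading.
- analyser (a joint): Ring angle in rad = scale reading at the index line (1.571 = 90 degrees). Grows counter-clockwise as seen facing the ring (positive about z of ring_axis). Stops at 0 and 4.712; starts at about 190 to 246 degrees. With the clamp slack it turns against light friction (0.1 N m) and stays where it is left; clamped, a brake shoe locks it and fingers slip on it.
- clamp_knob (a point): Centre of the clamp lever's red knob: a cylinder 18 mm in diameter, axis along z of ring_axis, reaching 16 mm to either side of this point; moves with the lever. The steel lever arm lies under it, its top 16 mm below this point.
- clamp_pivot (a point): Fixed point on the lever's turning axis (parallel to z of ring_axis), level with the knob's centre and 62 mm from it; 88 mm to the right (-y) of the ring's axis. Same axes as ring_axis.
- clamp (a joint): Clamp lever angle in rad: 0 = fully home (clamped), lever pointing up the slope (+x of ring_axis), where it starts; grows as it swings outward, clockwise seen facing the viewer, to its stop at 1.4 (slack, pointing right). The brake lets go over the first 0.6 rad. It takes about 3 to 6 N at the knob, most near home; it stays where it is left.
- viewer: Thin-section viewer: heavy grey wedge-shaped light box, fixed, 173 mm deep, 188 mm wide (72 mm left, 116 mm right of the origin), 30 mm high in front, 130 mm at the back. Its sloped face (35 degrees) looks up towards the robot's side. Origin on the desk; x away from the robot's side, z up. Place and yaw vary.
- soil_jar: Bystander: clear sample jar with a blue lid, 58 mm wide, 70 mm tall, upright to the left of the viewer. Origin at the centre of its underside.
- soil_dish: Bystander: round dish of brown soil, 60 mm wide, 13 mm high, to the left of the viewer, nearer the robot than the jar. Origin at the centre of its underside.
- lens: Bystander: black hand lens with a handle, 61 x 152 x 14 mm, lying to the right of the viewer. Origin at the centre of its underside.

How it is judged:
On the way, in this order (a step that is already met when the one before it is completed fails the run):
1. the clamp lever is swung out past 0.8 rad before the ring has been turned (its yellow mark within 6 mm of where it was) (value of joint clamp above 0.8 rad and distance of mark_90 from where it was at the start of the episode below 0.006 m), for 0.1 s.
2. with the lever still out (past 0.6 rad) the scale is set to 90 degrees within 2.9 degrees (value of joint analyser between 1.521 and 1.621 rad and velocity of joint analyser between -0.1 and 0.1 rad/s and value of joint clamp above 0.6 rad), for 0.3 s.
3. the lever is swung home again (under 0.1 rad) (value of joint clamp below 0.1 rad), for 0.1 s.
At the end, for the whole second after the job is handed in: The scale reads 90 degrees within 2.9 degrees (1.521 to 1.621 rad), the ring at rest; the clamp lever is home (under 0.1 rad); the jar, dish and lens are each within 20 mm of where they stood (value of joint analyser between 1.521 and 1.621 rad and velocity of joint analyser between -0.05 and 0.05 rad/s and value of joint clamp below 0.1 rad and distance of each of soil_jar, soil_dish, lens from where it was at the start of the episode below 0.02 m); the robot touches nothing.
It fails at once if the jar, the dish or the lens is shoved (more than 20 mm) or the jar is tipped (distance of any of soil_jar, soil_dish, lens from where it was at the start of the episode above 0.02 m or angle between soil_jar's own z axis and vertical above 0.35 rad).
It also fails if it takes over 72 s, if anything falls off the work surface, if the arm or the gripper's body presses on something with over 40 N, if the wrist force passes 120 N, or if a joint passes its speed limit or range.

## Working session

There is one attempt and no reset: what is moved stays moved. The work goes in short steps, Python scripts to look and compute and a shell command to move; the robot and the scene stay as the last step left them, time stands still between calls to the robot, and variables do not carry over. Pictures are saved under pics/ and viewed, about 8 in all and at most 12, crops included, and the job is handed in when it is done.

```bash
mkdir -p pics; ls; python3 - <<'E'
from plant import manip
import cv2,numpy as np
s=manip.state();print(s['time'],s['tool_pos'],s['tool_rot'],s['gripper_width'],manip.tcp_to_tips)
for n in("scene","top"):
    f=manip.grab_frame(n);cv2.imwrite(f"pics/{n}0.png",f[:,:,::-1]);c=manip.calibration(n);print(n,c)
E
```

```text
pics
0.0 [ 0.24082625 -0.57611684  0.25207231] [-6.55380467e-04  8.32329055e-01 -5.54280900e-01 -7.73448973e-04] 0.9988559318613514 0.022
scene {'fx': 444.3740842256506, 'fy': 444.3740842256506, 'cx': 323.0509460913036, 'cy': 197.1678962096285, 'cam_to_world': array([[ 0.65409179,  0.36065021, -0.66490252, -0.08661241],
       [-0.75635802,  0.30103394, -0.5807763 , -0.59549345],
       [-0.00929887,  0.88278536,  0.4696845 ,  0.50506447],
       [ 0.        ,  0.        ,  0.        ,  1.        ]])}
top {'fx': 438.6305194983653, 'fy': 438.6305194983653, 'cx': 311.2038515569711, 'cy': 198.59047528295554, 'cam_to_world': array([[-0.02991334,  0.99647357, -0.07839399,  0.43362237],
       [-0.99934739, -0.03140383, -0.01784922, -0.11924897],
       [-0.02024815,  0.0778089 ,  0.99676265,  1.01212631],
       [ 0.        ,  0.        ,  0.        ,  1.        ]])}
```

View pics/scene0.png

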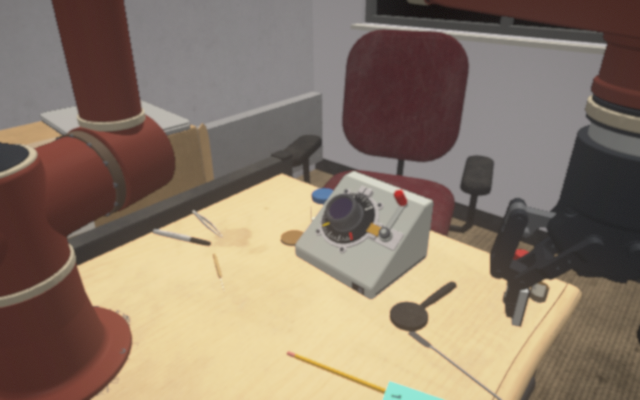

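View pics/top0.png

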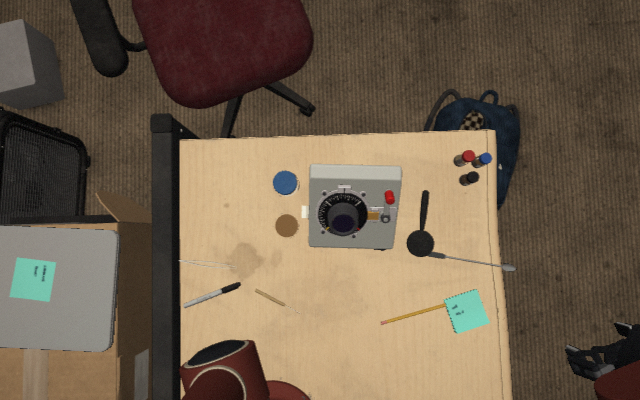

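The scene view shows the viewer with its red knob near (400,197). In the top view the red knob is at about (390,197), the ring cap at (344,222) and the pivot at (386,218). The jar and dish are on the left and the lens is on the right. Next I'll triangulate.

```bash
cat > h.py <<'E'
from plant import manip
import cv2,numpy as np
from scipy.spatial.transform import Rotation as R
def ray(c,p):
    T=c['cam_to_world'];d=np.array([(p[0]-c['cx'])/c['fx'],-(p[1]-c['cy'])/c['fy'],-1]);d=T[:3,:3]@d
    return T[:3,3],d/np.linalg.norm(d)
def plane(c,p,z):
    o,d=ray(c,p);return o+d*(z-o[2])/d[2]
def tri(cs,ps):
    A=0;b=0
    for c,p in zip(cs,ps):
        o,d=ray(c,p);M=np.eye(3)-np.outer(d,d);A=A+M;b=b+M@o
    x=np.linalg.solve(A,b)
    return x,[float(np.linalg.norm(np.cross(x-ray(c,p)[0],ray(c,p)[1]))*1e3) for c,p in zip(cs,ps)]
def proj(c,X):
    T=c['cam_to_world'];q=T[:3,:3].T@(np.asarray(X)-T[:3,3]);return np.array([c['cx']+c['fx']*q[0]/-q[2],c['cy']-c['fy']*q[1]/-q[2]])
def tool():
    s=manip.state();w=s['tool_rot'];return s,np.array(s['tool_pos']),R.from_quat([w[1],w[2],w[3],w[0]])
E
python3 - <<'E'
from h import *
C={n:manip.calibration(n) for n in("scene","top")}
roi={"scene":(300,165,440,300),"top":(300,155,410,255)}
P={}
out=[]
for n in C:
    im=cv2.imread(f"pics/{n}0.png");x0,y0,x1,y1=roi[n];cr=im[y0:y1,x0:x1];h=cv2.cvtColor(cr,cv2.COLOR_BGR2HSV)
    m=(((h[...,0]<8)|(h[...,0]>172))&(h[...,1]>150)&(h[...,2]>90)).astype('uint8')
    k,l,st,ce=cv2.connectedComponentsWithStats(m)
    for i in range(1,k):
        if st[i,4]>5: print(n,'red',st[i],ce[i]+[x0,y0])
    i=1+np.argmax(st[1:,4]);P[n]=ce[i]+[x0,y0]
    z=cv2.resize(cr,(400,390),interpolation=cv2.INTER_CUBIC);out.append(z);print(n,'scale',400/(x1-x0),390/(y1-y0))
print(tri(C.values(),[P[n] for n in C]))
a,b=plane(C['top'],(311,165),.13),plane(C['top'],(401,167),.13);print(a,b)
for p in((285,182),(287,226)):print(plane(C['top'],p,.05))
for p in((425,192),(420,244)):print(plane(C['top'],p,.01))
cv2.imwrite('pics/crop.png',np.hstack(out))
E
```

```text
scene red [95 26 11 13 92] [400.04347826 196.93478261]
scene red [50 68  2  6  9] [350.55555556 235.33333333]
scene scale 2.857142857142857 2.888888888888889
top red [ 85  35   9  14 102] [389.04901961 196.82352941]
top scale 3.6363636363636362 3.9
(array([ 0.49996382, -0.2566721 ,  0.15035648]), [0.1675596871370796, 0.16755968713696645])
[ 0.57137138 -0.10508507  0.13      ] [ 0.56128057 -0.28675591  0.13      ]
[ 0.54787346 -0.04523154  0.05      ]
[ 0.45071656 -0.04716832  0.05      ]
[ 0.51933738 -0.36144665  0.01      ]
[ 0.40168203 -0.3442905   0.01      ]
```

View pics/crop.png

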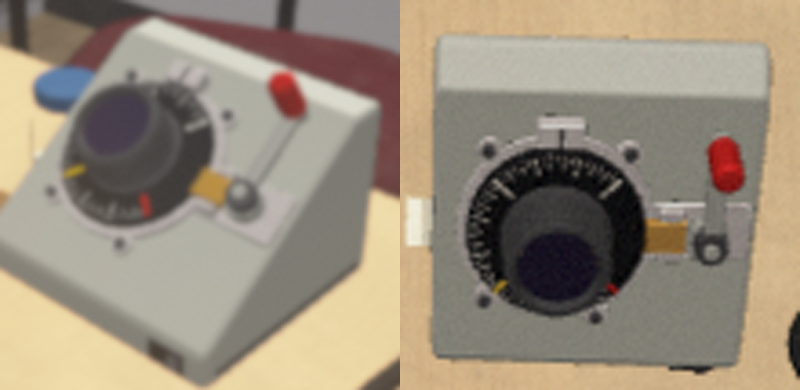

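```bash
cat >> h.py <<'E'
def frame(psi):
    f=np.array([np.cos(psi),np.sin(psi),0]);u=np.array([0,0,1.]);a=np.radians(35)
    X=np.cos(a)*f+np.sin(a)*u;Z=-np.sin(a)*f+np.cos(a)*u;return np.array([X,np.cross(Z,X),Z]).T
def go(F,P,ang):
    "rows for target P (world) with tool z=-F.z, tool x at ang deg from F.x about F.z"
    s,p,r=tool();a=np.radians(ang);x=F@[np.cos(a),np.sin(a),0];z=-F[:,2]
    T=R.from_matrix(np.array([x,np.cross(z,x),z]).T)
    print('lin',np.round(r.inv().apply(P-p)*100,2),'rot',np.round((r.inv()*T).as_rotvec(degrees=True),2),'t',s['time'],'j',np.round(s['joint_pos'],2))
E
python3 - <<'E'
from h import *
C=[manip.calibration(n) for n in("scene","top")]
cap,e=tri(C,[(341,207.2),(343.5,223)]);print('cap',cap,e)
K=np.array([.5,-.2567,.1504]);F=frame(-.055)
print('knob-cap in F',F.T@(K-cap))
print('lever nut',tri(C,[(300+240/2.857,165+193/2.889),(300+310/3.636,155+245/3.9)]))
go(F,K+.09*F[:,2],-90)
E
```

```text
cap [ 0.45200663 -0.16723829  0.11883168] [0.14457071554201234, 0.14457071554212503]
knob-cap in F [ 0.06138978 -0.08668813 -0.00444778]
lever nut (array([ 0.46024891, -0.25477234,  0.09910886]), [0.5908867504971126, 0.5908867504971036])
lin [-21.73 -31.59   2.85] rot [34.41  7.99 24.98] t 0.1 j [-1.29  0.05  1.61 -0.    1.48 -0.12]
```

```bash
python3 -m pendant '{"linear":[[-2.2,-3.2,0.3],[-4.4,-6.4,0.6],[-6.6,-9.6,0.9],[-9,-12.8,1.1],[-11,-16,1.4],[-13,-19,1.7],[-15.2,-22.2,2],[-17.4,-25.4,2.3],[-19.6,-28.5,2.6],[-21.7,-31.6,2.8]],"rotation":[[3.4,0.8,2.5],[6.9,1.6,5],[10.3,2.4,7.5],[13.8,3.2,10],[17.2,4,12.5],[20.6,4.8,15],[24.1,5.6,17.5],[27.5,6.4,20],[31,7.2,22.5],[34.4,8,25]],"grip":[0,0,0,0,0,0,0,0,0,0]}'
python3 - <<'E'
from h import *
K=np.array([.5,-.2567,.1504]);F=frame(-.055)
c=manip.calibration('wrist');f=manip.grab_frame('wrist')
print(proj(c,K))
go(F,K+.09*F[:,2],-90)
cv2.imwrite('pics/w1.png',f[:,:,::-1])
E
```

```text
time: 0.93
tool_pos: [0.4491, -0.253, 0.2245]
tool_rot: [0.207, -0.654, 0.693, -0.22]
contact_force: [0.9, 0.1, -1.1]
gripper_width: 0.999
[317.01457683 216.30949492]
lin [ 0.69 -0.06 -0.26] rot [-0.15  0.39 -0.16] t 0.9833 j [-0.87 -0.52  2.23  0.51  1.05  0.59]
```

View pics/w1.png

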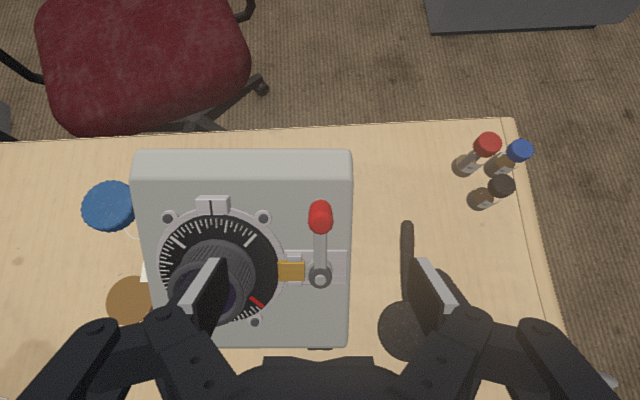

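The wrist view shows the red knob at (320,216), against a prediction of (317,216), so the model holds. The ring, the index block at (212,203) and the red 0 mark at (256,301) are also visible. I'll narrow the jaws into a cage before descending.

```bash
python3 -m pendant '{"linear":[[0,0,0],[0,0,0],[0,0,0],[0,0,0],[0,0,0],[0,0,0],[0,0,0],[0,0,0],[0,0,0],[0,0,0]],"rotation":[[0,0,0],[0,0,0],[0,0,0],[0,0,0],[0,0,0],[0,0,0],[0,0,0],[0,0,0],[0,0,0],[0,0,0]],"grip":[0.66,0.66,0.66,0.66,0.66,0.66,0.66,0.66,0.66,0.66]}'
python3 - <<'E'
from h import *
K=np.array([.5,-.2567,.1504]);F=frame(-.055)
go(F,K+.012*F[:,2],-90)
c=manip.calibration('wrist');f=manip.grab_frame('wrist');x,y=proj(c,K).round().astype(int);print(x,y)
h=cv2.cvtColor(f,cv2.COLOR_RGB2HSV)[y-45:y+45,x-45:x+45]
m=((h[...,0]<8)|(h[...,0]>172))&(h[...,1]>150)&(h[...,2]>90);v,u=np.nonzero(m);print(u.mean()+x-45,v.mean()+y-45,m.sum())
print(ray(c,(x,y))[0]-K)
E
```

```text
time: 1.82
tool_pos: [0.4488, -0.2547, 0.2253]
tool_rot: [0.206, -0.656, 0.693, -0.219]
contact_force: [0.3, -0.7, 0.6]
gripper_width: 0.34
lin [-0.1   0.1   7.87] rot [-0.02 -0.1   0.03] t 1.8167 j [-0.88 -0.52  2.22  0.5   1.06  0.58]
315 216
317.69483568075117 216.46791862284817 639
[-0.05468623  0.00143532  0.21959333]
```

```bash
python3 -m pendant '{"linear":[[0,0.1,1],[0,0.1,2],[0,0.1,3],[0,0.1,4],[0,0.1,5],[0,0.1,6],[0,0.1,7],[0,0.1,7.9],[0,0.1,7.9],[0,0.1,7.9]],"rotation":[[0,0,0],[0,0,0],[0,0,0],[0,0,0],[0,0,0],[0,0,0],[0,0,0],[0,0,0],[0,0,0],[0,0,0]],"grip":[0.66,0.66,0.66,0.66,0.66,0.66,0.66,0.66,0.66,0.66]}'
python3 - <<'E'
from h import *
f=manip.grab_frame('wrist');cv2.imwrite('pics/w2.png',f[:,:,::-1])
K=np.array([.5,-.2567,.1504]);F=frame(-.055);s,p,r=tool();print((F.T@(p-K)),s['contact_force'])
# arc rows
for t in np.linspace(.14,1.4,10):
    print(np.round(t,2),'lin x',round(6.2*np.sin(t),2),'y',round(6.2*(1-np.cos(t)),2),'rotz',round(np.degrees(t),1), 'toolaxes', np.round(F.T@r.as_matrix(),2)[:,:2].tolist() if t<.2 else '')
E
```

```text
time: 2.7
tool_pos: [0.4933, -0.2566, 0.1588]
tool_rot: [0.206, -0.656, 0.693, -0.218]
contact_force: [-0.6, 0.8, -0.0]
gripper_width: 0.341
[-0.00013442 -0.00064839  0.01130699] [-0.45389111  0.43456293  1.00322038]
0.14 lin x 0.87 y 0.06 rotz 8.0 toolaxes [[0.0, -1.0], [-1.0, -0.0], [0.0, 0.0]]
0.28 lin x 1.71 y 0.24 rotz 16.0 toolaxes 
0.42 lin x 2.53 y 0.54 rotz 24.1 toolaxes 
0.56 lin x 3.29 y 0.95 rotz 32.1 toolaxes 
0.7 lin x 3.99 y 1.46 rotz 40.1 toolaxes 
0.84 lin x 4.62 y 2.06 rotz 48.1 toolaxes 
0.98 lin x 5.15 y 2.75 rotz 56.1 toolaxes 
1.12 lin x 5.58 y 3.5 rotz 64.2 toolaxes 
1.26 lin x 5.9 y 4.3 rotz 72.2 toolaxes 
1.4 lin x 6.11 y 5.15 rotz 80.2 toolaxes
```

View pics/w2.png

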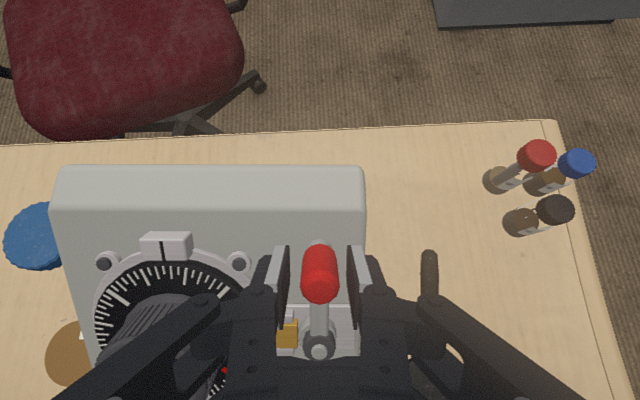

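The wrist view shows the red knob at (320,275), midway between the fingers at x≈283 and x≈357. I'll swing it out along the arc.

```bash
python3 -m pendant '{"linear":[[0.5,0,0],[1,0.1,0],[1.5,0.2,0],[2,0.35,0],[2.5,0.55,0],[2.97,0.76,0],[3.4,1.02,0],[3.83,1.33,0],[4.23,1.67,0],[4.6,2.04,0]],"rotation":[[0,0,4.6],[0,0,9.2],[0,0,14],[0,0,18.9],[0,0,23.8],[0,0,28.6],[0,0,33.3],[0,0,38.2],[0,0,43],[0,0,47.9]],"grip":[0.66,0.66,0.66,0.66,0.66,0.66,0.66,0.66,0.66,0.66]}'
python3 - <<'E'
from h import *
K=np.array([.5,-.2567,.1504]);F=frame(-.055);s,p,r=tool();print(F.T@(p-K)+[.062,0,0],s['contact_force'],s['joint_pos'][5])
E
```

```text
time: 3.58
tool_pos: [0.4744, -0.3021, 0.1492]
tool_rot: [0.279, -0.316, 0.899, -0.116]
contact_force: [2.8, 2.7, -0.4]
gripper_width: 0.338
[ 0.04247065 -0.04678118  0.01225155] [ 2.79669371  2.70512399 -0.44327242] 1.268795417359155
```

```bash
python3 -m pendant '{"linear":[[0.45,0,0],[0.93,0.07,0],[1.4,0.16,0],[1.85,0.28,0],[2.3,0.44,0],[2.75,0.64,0],[3.15,0.86,0],[3.5,1.08,0],[3.5,1.08,0],[3.5,1.08,0]],"rotation":[[0,0,4.2],[0,0,8.6],[0,0,13],[0,0,17.2],[0,0,21.5],[0,0,26],[0,0,30.3],[0,0,34.4],[0,0,34.4],[0,0,34.4]],"grip":[0.66,0.66,0.66,0.66,0.66,0.66,0.66,0.66,0.66,0.66]}'
python3 - <<'E'
from h import *
K=np.array([.5,-.2567,.1504]);F=frame(-.055);s,p,r=tool();print(F.T@(p-K)+[.062,0,0],s['contact_force'],s['joint_pos'][5])
f=manip.grab_frame('top');c=manip.calibration('top')
h=cv2.cvtColor(f,cv2.COLOR_RGB2HSV)
cr=cv2.resize(f[150:270,280:440],(640,480),interpolation=cv2.INTER_CUBIC);cv2.imwrite('pics/t2.png',cr[:,:,::-1])
E
```

```text
time: 4.42
tool_pos: [0.4462, -0.3168, 0.1303]
tool_rot: [0.3, -0.039, 0.953, -0.03]
contact_force: [0.9, 0.2, 0.3]
gripper_width: 0.344
[ 0.00919945 -0.06293539  0.01246991] [0.91308896 0.24895269 0.25264623] 1.7671205476310738
```

```bash
python3 -m pendant '{"linear":[[0,0,-1],[0,0,-2.5],[0,0,-4],[0,0,-5.5],[0,0,-7],[0,0,-8.5],[0,0,-10],[0,0,-11],[0,0,-11],[0,0,-11]],"rotation":[[0,0,0],[0,0,0],[0,0,0],[0,0,0],[0,0,0],[0,0,0],[0,0,0],[0,0,0],[0,0,0],[0,0,0]],"grip":[0.66,0.66,0.66,0.66,0.66,0.66,0.5,0.18,0.18,0.18]}'
python3 - <<'E'
from h import *
F=frame(-.055);cap=np.array([.4520,-.1672,.1188]);A=cap-.014*F[:,2]
go(F,A+.11*F[:,2],-50)
E
```

```text
time: 5.3
tool_pos: [0.3831, -0.3128, 0.2199]
tool_rot: [0.3, -0.038, 0.953, -0.03]
contact_force: [-0.8, 0.2, -0.3]
gripper_width: 0.819
lin [-1.21 14.9   2.13] rot [  -0.13   -0.17 -122.21] t 5.3 j [-1.11 -0.53  2.23  0.57  1.17  1.8 ]
```

View pics/t2.png

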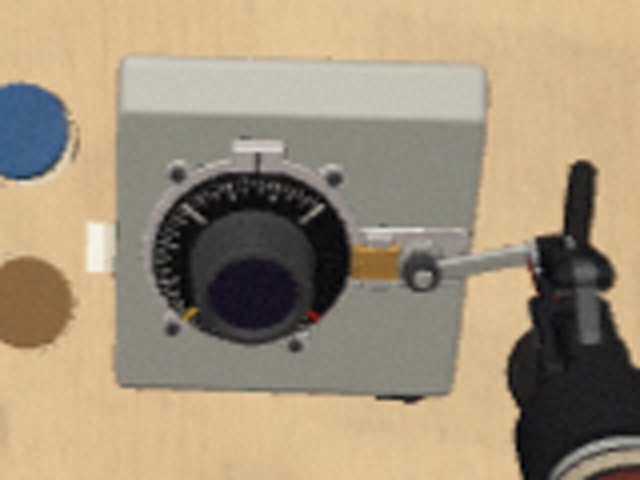

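The top crop shows the lever swung out to the right, from the pivot at (420,272) to the knob at (545,255), with the ring marks unchanged. I'll move above the ring.

```bash
python3 -m pendant '{"linear":[[-0.1,1.5,0.2],[-0.2,3,0.4],[-0.3,4.5,0.6],[-0.5,6,0.8],[-0.6,7.5,1],[-0.7,9,1.2],[-0.8,10.5,1.5],[-1,12,1.7],[-1.1,13.5,1.9],[-1.2,14.9,2.1]],"rotation":[[0,0,-6.2],[0,0,-12.4],[0,0,-18.6],[0,0,-24.8],[0,0,-31],[0,0,-37.2],[0,0,-43.4],[0,0,-49.6],[0,0,-55.8],[0,0,-62]],"grip":[0.18,0.18,0.18,0.18,0.18,0.18,0.18,0.18,0.18,0.18]}'
python3 -m pendant '{"linear":[[0,0,0],[0,0,0],[0,0,0],[0,0,0],[0,0,0],[0,0,0],[0,0,0],[0,0,0],[0,0,0],[0,0,0]],"rotation":[[0,0,-6],[0,0,-12],[0,0,-18],[0,0,-24],[0,0,-30],[0,0,-36],[0,0,-42],[0,0,-48],[0,0,-54],[0,0,-60.2]],"grip":[0.18,0.18,0.18,0.18,0.18,0.18,0.18,0.18,0.18,0.18]}'
cat > look.py <<'E'
from h import *
import sys
F=frame(-.055);cap=np.array([.4520,-.1672,.1188]);A=cap-.014*F[:,2]
c=manip.calibration('wrist');f=manip.grab_frame('wrist')
go(F,A+.010*F[:,2],-50)
# rectify flange plane: 4 px/mm, up = +x of ring_axis, right = -y
U,V=np.meshgrid(np.arange(560),np.arange(560));B=A-.020*F[:,2]
P=B+((280-V)/4e3)[...,None]*F[:,0]+((280-U)/4e3)[...,None]*F[:,1]
T=c['cam_to_world'];q=(P-T[:3,3])@T[:3,:3]
mx=(c['cx']-c['fx']*q[...,0]/q[...,2]).astype('f4');my=(c['cy']+c['fy']*q[...,1]/q[...,2]).astype('f4')
g=cv2.remap(f,mx,my,cv2.INTER_CUBIC);h=cv2.cvtColor(g,cv2.COLOR_RGB2HSV)
for n,m in(('yel',(abs(h[...,0].astype(int)-26)<8)&(h[...,1]>130)&(h[...,2]>110)),('red',((h[...,0]<8)|(h[...,0]>172))&(h[...,1]>130)&(h[...,2]>90))):
    rr=np.hypot(U-280,V-280);v,u=np.nonzero(m&(rr>135)&(rr<208))
    if len(v)>15: print(n,len(v),'x,y mm',(280-v.mean())/4,(280-u.mean())/4,'ang',np.degrees(np.arctan2(280-u.mean(),280-v.mean())))
cv2.imwrite(sys.argv[1],g[:,:,::-1])
E
python3 look.py pics/r1.png
```

```text
time: 6.13
tool_pos: [0.3966, -0.1625, 0.1957]
tool_rot: [0.241, -0.526, 0.796, -0.179]
contact_force: [-0.3, 0.6, -0.0]
gripper_width: 0.823
time: 6.97
tool_pos: [0.3966, -0.1632, 0.1959]
tool_rot: [-0.119, 0.854, -0.425, 0.276]
contact_force: [0.1, -0.2, 0.6]
gripper_width: 0.82
lin [ 0.16 -0.05  9.9 ] rot [0.06 0.06 0.43] t 7.0167 j [-0.81 -0.86  2.45  0.45  1.12 -0.  ]
yel 908 x,y mm -33.091685022026425 28.31442731277533 ang 139.44852260071679
red 207 x,y mm -34.29830917874396 -36.82971014492753 ang -132.96173991542696
```

View pics/r1.png

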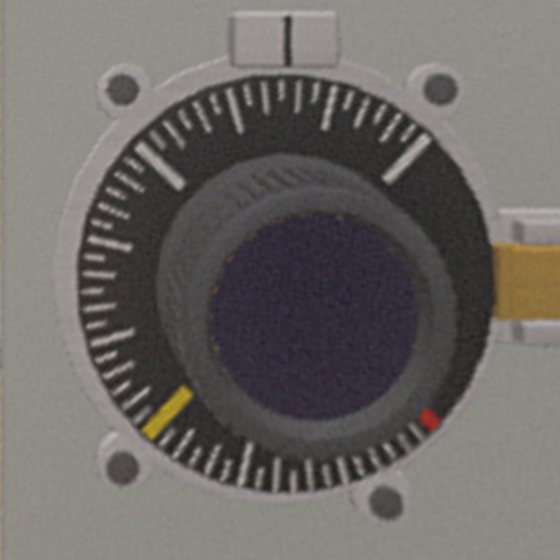

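In the rectified ring view the flange centre is at (286,282) and the index line at (288,40). Yellow is at (167,412), red at (427,417) and the 180 mark at (160,165). That gives a reading of about 227.3°, so the ring must turn −137.3°. I'll descend and grip.

```bash
python3 -m pendant '{"linear":[[0.2,0,1.5],[0.2,0,3],[0.2,0,4.5],[0.2,0,6],[0.2,0,7],[0.2,0,8],[0.2,0,9],[0.2,0,9.9],[0.2,0,9.9],[0.2,0,9.9]],"rotation":[[0,0,0],[0,0,0],[0,0,0],[0,0,0],[0,0,0],[0,0,0],[0,0,0],[0,0,0],[0,0,0],[0,0,0]],"grip":[0.18,0.18,0.18,0.18,0.18,0.18,0.18,0.18,0.18,0.18]}'
python3 -m pendant '{"linear":[[0,0,0],[0,0,0],[0,0,0],[0,0,0],[0,0,0],[0,0,0],[0,0,0],[0,0,0],[0,0,0],[0,0,0]],"rotation":[[0,0,0],[0,0,0],[0,0,0],[0,0,0],[0,0,0],[0,0,0],[0,0,0],[0,0,0],[0,0,0],[0,0,0]],"grip":[0.3,0.4,0.5,0.5,0.5,0.5,0.5,0.5,0.5,0.5]}'
python3 - <<'E'
from h import *
s=manip.state();print(s['contact_force'],s['ft_torque'],s['joint_pos'])
E
```

```text
time: 7.85
tool_pos: [0.454, -0.1679, 0.1156]
tool_rot: [-0.12, 0.853, -0.428, 0.275]
contact_force: [-0.2, 0.7, 0.0]
gripper_width: 0.824
time: 8.68
tool_pos: [0.453, -0.1666, 0.1159]
tool_rot: [-0.121, 0.853, -0.427, 0.273]
contact_force: [-11.8, 7.0, 6.4]
gripper_width: 0.684
[-11.83885148   7.0269561    6.42779908] [1.05860416 1.27497438 0.68098432] [-0.69676031 -0.5228291   2.40868036  0.4935099   0.81401211 -0.03118693]
```

Gripped at 58 mm. The arm is about 1.5 mm off along the jaws, so I'll remove that offset while turning.

```bash
python3 -m pendant '{"linear":[[-0.1,0,0],[-0.15,0,0],[-0.15,0,0],[-0.15,0,0],[-0.15,0,0],[-0.15,0,0],[-0.15,0,0],[-0.15,0,0],[-0.15,0,0],[-0.15,0,0]],"rotation":[[0,0,6],[0,0,13],[0,0,20],[0,0,27],[0,0,34],[0,0,41],[0,0,48],[0,0,55],[0,0,62],[0,0,68]],"grip":[0.5,0.5,0.5,0.5,0.5,0.5,0.5,0.5,0.5,0.5]}'
python3 -m pendant '{"linear":[[0,0,0],[0,0,0],[0,0,0],[0,0,0],[0,0,0],[0,0,0],[0,0,0],[0,0,0],[0,0,0],[0,0,0]],"rotation":[[0,0,7],[0,0,14],[0,0,21],[0,0,28],[0,0,35],[0,0,42],[0,0,49],[0,0,56],[0,0,63],[0,0,69]],"grip":[0.5,0.5,0.5,0.5,0.5,0.5,0.5,0.5,0.5,0.5]}'
python3 - <<'E'
from h import *
F=frame(-.055);s,p,r=tool();x=F.T@r.as_matrix()[:,0];print(np.degrees(np.arctan2(x[1],x[0])),s['contact_force'],s['ft_torque'],s['joint_pos'][5])
f=manip.grab_frame('top');cr=cv2.resize(f[180:260,300:420],(720,480),interpolation=cv2.INTER_CUBIC)
g=manip.grab_frame('wrist')
cv2.imwrite('pics/w3.png',g[:,:,::-1]);cv2.imwrite('pics/t3.png',cr[:,:,::-1])
E
```

```text
time: 9.52
tool_pos: [0.453, -0.167, 0.1161]
tool_rot: [0.253, -0.466, 0.833, -0.161]
contact_force: [-3.8, -0.6, -0.7]
gripper_width: 0.676
time: 10.35
tool_pos: [0.4526, -0.1674, 0.1158]
tool_rot: [0.3, 0.088, 0.95, 0.01]
contact_force: [-9.4, 0.9, 0.8]
gripper_width: 0.681
172.62645376911973 [-9.36255805  0.94445405  0.8019893 ] [-0.19562218  0.52003662 -0.01440273] 2.367078620339763
```

View pics/w3.png

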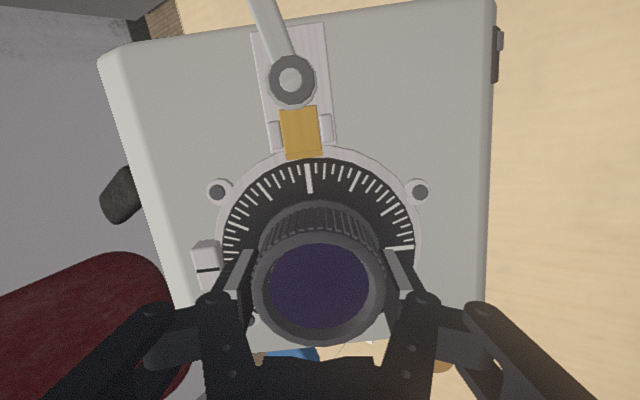

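The wrist view shows the ring turned, with the 180 mark near (308,178) beside the orange shoe at the pivot side. I'll measure the residual from the white ticks.

```bash
sed -i 's/go(F,A+.010\*F\[:,2\],-50)/pass/' look.py; python3 look.py pics/r2.png; python3 - <<'E'
import cv2,numpy as np
g=cv2.imread('pics/r2.png');g=cv2.resize(g,None,fx=1,fy=1);cv2.circle(g,(280,280),208,(0,255,0),1);cv2.line(g,(280,280),(280,20),(255,0,0),1);cv2.line(g,(280,280),(540,280),(255,0,0),1)
cv2.imwrite('pics/r2b.png',g)
E
```

```text
(no output)
```

View pics/r2b.png

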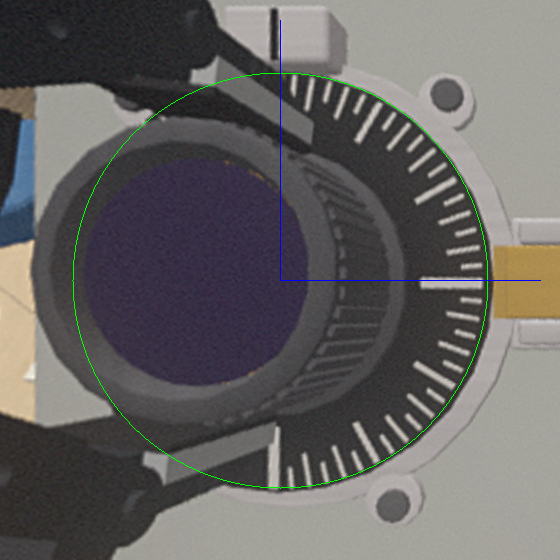

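The rectified view has the flange circle fitting well. The 180 mark is at (452,284) and the 270 mark at (273,458), which gives a reading of about 88.2–89.5°. I'll turn it back 1°, release and recheck from above.

```bash
python3 -m pendant '{"linear":[[0,0,0],[0,0,0],[0,0,0],[0,0,0],[0,0,0],[0,0,0],[0,0,0],[0,0,0],[0,0,0],[0,0,0]],"rotation":[[0,0,-1],[0,0,-1],[0,0,-1],[0,0,-1],[0,0,-1],[0,0,-1],[0,0,-1],[0,0,-1],[0,0,-1],[0,0,-1]],"grip":[0.5,0.5,0.5,0.5,0.5,0.18,0.18,0.18,0.18,0.18]}'
python3 -m pendant '{"linear":[[0,0,-1],[0,0,-2.5],[0,0,-4],[0,0,-5.5],[0,0,-7],[0,0,-8.5],[0,0,-10],[0,0,-11],[0,0,-11],[0,0,-11]],"rotation":[[0,0,0],[0,0,0],[0,0,0],[0,0,0],[0,0,0],[0,0,0],[0,0,0],[0,0,0],[0,0,0],[0,0,0]],"grip":[0.18,0.18,0.18,0.18,0.18,0.18,0.18,0.18,0.18,0.18]}'
python3 - <<'E'
from h import *
F=frame(-.055);K=np.array([.5,-.2567,.1504]);Pv=K-.062*F[:,0]
t=1.36
go(F,Pv+.062*F@[np.cos(t),-np.sin(t),0]+.10*F[:,2],-90-np.degrees(t))
E
python3 look.py pics/r3.png
```

```text
time: 11.33
tool_pos: [0.454, -0.1677, 0.117]
tool_rot: [0.301, 0.077, 0.95, 0.007]
contact_force: [-0.0, 0.8, -0.3]
gripper_width: 0.823
time: 12.17
tool_pos: [0.3909, -0.1642, 0.2073]
tool_rot: [0.302, 0.077, 0.95, 0.006]
contact_force: [-0.5, -0.5, -0.4]
gripper_width: 0.823
lin [ -2.72 -14.49   1.25] rot [ -0.19   0.1  -18.12] t 12.1667 j [-0.83 -0.89  2.45  0.45  1.16  2.38]
yel 953 x,y mm 43.03751311647429 0.9918677859391352 ang 1.3202384484797642
red 347 x,y mm -1.1822766570605125 48.65489913544668 ang 91.39196948870524
```

View pics/r3.png

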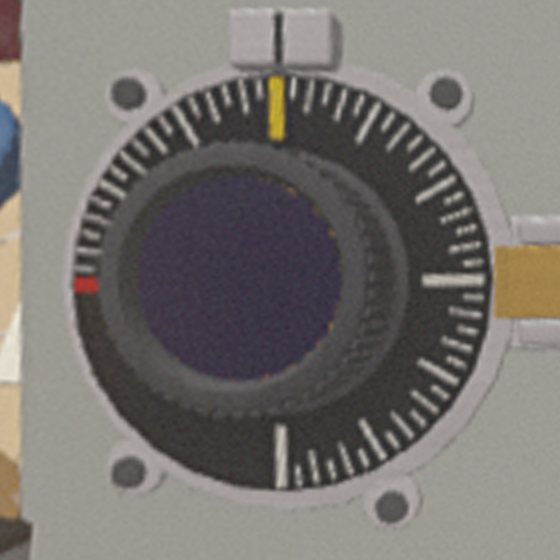

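The recheck after release shows the yellow mark at (276,108) just under the index line at (279,38). The 180/270/red marks agree, giving about 90.5–91°, which is within tolerance. Next I'll go back to the lever knob.

```bash
python3 -m pendant '{"linear":[[-0.2,-1.4,0],[-0.5,-2.9,0],[-0.8,-4.4,0],[-1.1,-5.8,0],[-1.4,-7.3,0],[-1.6,-8.7,0.3],[-1.9,-10.2,0.6],[-2.2,-11.6,0.9],[-2.5,-13.1,1.1],[-2.7,-14.5,1.2]],"rotation":[[0,0,-2],[0,0,-4],[0,0,-6],[0,0,-8],[0,0,-10],[0,0,-12],[0,0,-14],[0,0,-16],[0,0,-18.1],[0,0,-18.1]],"grip":[0.18,0.18,0.18,0.4,0.66,0.66,0.66,0.66,0.66,0.66]}'
python3 - <<'E'
from h import *
F=frame(-.055);K=np.array([.5,-.2567,.1504]);Pv=K-.062*F[:,0]
t=1.36
for d in(0,.05):pass
Kn=Pv+.062*F@[np.cos(t),-np.sin(t),0]
go(F,Kn+.012*F[:,2],-90-np.degrees(t))
c=manip.calibration('wrist');f=manip.grab_frame('wrist');x,y=proj(c,Kn).round().astype(int)
h=cv2.cvtColor(f,cv2.COLOR_RGB2HSV)[y-60:y+60,x-60:x+60]
m=((h[...,0]<8)|(h[...,0]>172))&(h[...,1]>150)&(h[...,2]>90);v,u=np.nonzero(m);p=(u.mean()+x-60,v.mean()+y-60);print(x,y,p,m.sum())
o,d=ray(c,p);X=o+d*((Kn-o)@F[:,2])/(d@F[:,2]);q=F.T@(X-Pv);print(q,np.degrees(np.arctan2(-q[1],q[0])))
E
```

```text
time: 13.05
tool_pos: [0.3989, -0.3118, 0.2016]
tool_rot: [0.298, -0.074, 0.951, -0.039]
contact_force: [0.0, 0.4, -0.1]
gripper_width: 0.34
lin [-0.18 -0.05  8.61] rot [ 0.05 -0.06 -0.03] t 13.05 j [-1.07 -0.47  2.23  0.57  1.11  1.73]
316 211 (np.float64(313.04554455445543), np.float64(211.05544554455446)) 505
[ 1.51725328e-02 -6.01145982e-02 -2.20164010e-17] 75.83475981068948
```

```bash
python3 -m pendant '{"linear":[[-0.2,0,1],[-0.2,0,2],[-0.2,0,3],[-0.2,0,4],[-0.2,0,5],[-0.2,0,6],[-0.2,0,7],[-0.2,0,7.9],[-0.2,0,8.6],[-0.2,0,8.6]],"rotation":[[0,0,0],[0,0,0],[0,0,0],[0,0,0],[0,0,0],[0,0,0],[0,0,0],[0,0,0],[0,0,0],[0,0,0]],"grip":[0.66,0.66,0.66,0.66,0.66,0.66,0.66,0.66,0.66,0.66]}'
python3 - <<'E'
from h import *
F=frame(-.055);K=np.array([.5,-.2567,.1504]);Pv=K-.062*F[:,0];s,p,r=tool();q=F.T@(p-Pv);print(q,np.degrees(np.arctan2(-q[1],q[0])),s['contact_force'])
E
```

```text
time: 13.93
tool_pos: [0.4498, -0.3132, 0.1323]
tool_rot: [0.297, -0.074, 0.951, -0.039]
contact_force: [-0.2, 0.8, -0.4]
gripper_width: 0.342
[ 0.01311342 -0.05918331  0.01218068] 77.50664543967514 [-0.19856681  0.76122096 -0.40634545]
```

```bash
python3 -m pendant '{"linear":[[-0.5,0,0],[-1,0.1,0],[-1.5,0.2,0],[-2,0.35,0],[-2.5,0.55,0],[-2.97,0.76,0],[-3.4,1.02,0],[-3.83,1.33,0],[-4.23,1.67,0],[-4.6,2.04,0]],"rotation":[[0,0,-4.6],[0,0,-9.2],[0,0,-14],[0,0,-18.9],[0,0,-23.8],[0,0,-28.6],[0,0,-33.3],[0,0,-38.2],[0,0,-43],[0,0,-47.9]],"grip":[0.66,0.66,0.66,0.66,0.66,0.66,0.66,0.66,0.66,0.66]}'
python3 - <<'E'
from h import *
F=frame(-.055);K=np.array([.5,-.2567,.1504]);Pv=K-.062*F[:,0];s,p,r=tool();q=F.T@(p-Pv);print(q,np.degrees(np.arctan2(-q[1],q[0])),s['contact_force'])
go(F,K+.012*F[:,2]+.005*F[:,1],-90)
E
```

```text
time: 14.77
tool_pos: [0.4838, -0.2862, 0.1565]
tool_rot: [0.255, -0.455, 0.838, -0.158]
contact_force: [-2.4, -1.9, -3.0]
gripper_width: 0.342
[ 0.05358609 -0.03030431  0.01332883] 29.48927641806051 [-2.42367824 -1.85624018 -2.99490129]
lin [-3.48  1.03  0.13] rot [  0.09  -0.12 -29.82] t 14.7667 j [-0.86 -0.29  2.17  0.56  0.89  1.01]
```

```bash
python3 -m pendant '{"linear":[[-0.5,0.03,0],[-1,0.1,0],[-1.5,0.2,0],[-2,0.36,0],[-2.4,0.5,0],[-2.8,0.68,0],[-3.1,0.82,0],[-3.4,0.95,0],[-3.55,1,0],[-3.6,1,0]],"rotation":[[0,0,-4.6],[0,0,-9],[0,0,-13],[0,0,-17],[0,0,-21],[0,0,-25],[0,0,-28],[0,0,-29.8],[0,0,-29.8],[0,0,-29.8]],"grip":[0.66,0.66,0.66,0.66,0.66,0.66,0.66,0.66,0.66,0.66]}'
cat > chk.py <<'E'
from h import *
F=frame(-.055);K=np.array([.5,-.2567,.1504]);Pv=K-.062*F[:,0];s,p,r=tool();q=F.T@(p-Pv);print(q,np.degrees(np.arctan2(-q[1],q[0])),F.T@s['contact_force'])
c=manip.calibration('wrist');f=manip.grab_frame('wrist');x,y=proj(c,K).round().astype(int)
h=cv2.cvtColor(f,cv2.COLOR_RGB2HSV)[y-60:y+60,x-60:x+60]
m=((h[...,0]<8)|(h[...,0]>172))&(h[...,1]>150)&(h[...,2]>90);v,u=np.nonzero(m);p=(u.mean()+x-60,v.mean()+y-60);print(x,y,p,m.sum())
o,d=ray(c,p);X=o+d*((K-o)@F[:,2])/(d@F[:,2]);q=F.T@(X-Pv);print(q,np.degrees(np.arctan2(-q[1],q[0])))
E
python3 chk.py
```

```text
time: 15.6
tool_pos: [0.4936, -0.2515, 0.1624]
tool_rot: [0.205, -0.654, 0.695, -0.219]
contact_force: [-4.6, -7.0, -3.2]
gripper_width: 0.342
[0.06341514 0.00485196 0.01360921] -4.375237272856074 [-5.291409   -7.22544613 -0.24743443]
325 273 (np.float64(329.7808831749581), np.float64(274.8574622694243)) 1789
[ 6.09582507e-02 -2.33617499e-03 -1.21850227e-17] 2.1947397036074854
```

```bash
python3 -m pendant '{"linear":[[-0.1,0,0],[-0.2,0,0],[-0.3,0,0],[-0.4,0,0],[-0.4,0,0],[-0.4,0,0],[-0.4,0,0],[-0.4,0,0],[-0.4,0,0],[-0.4,0,0]],"rotation":[[0,0,0],[0,0,0],[0,0,0],[0,0,0],[0,0,0],[0,0,0],[0,0,0],[0,0,0],[0,0,0],[0,0,0]],"grip":[0.66,0.66,0.66,0.66,0.66,0.66,0.66,0.66,0.66,0.66]}'
python3 chk.py
```

```text
time: 16.48
tool_pos: [0.4936, -0.251, 0.1624]
tool_rot: [0.203, -0.653, 0.695, -0.222]
contact_force: [-1.0, -19.9, -10.1]
gripper_width: 0.341
[0.06340546 0.00538273 0.01372314] -4.852422966231522 [ -5.7396545  -19.93733056  -8.3530025 ]
326 273 (np.float64(330.314430095452), np.float64(274.6187535092645)) 1781
[ 6.09813874e-02 -2.16864822e-03  2.22835861e-17] 2.0367206117877017
```

It's hard against the stop: 20 N with no further travel. I'll re-centre, retreat and check.

```bash
python3 -m pendant '{"linear":[[0.4,0,0],[0.8,0,0],[0.8,0,0],[0.8,0,-1],[0.8,0,-2.5],[0.8,0,-4],[0.8,0,-6],[0.8,0,-8],[0.8,0,-10],[0.8,0,-12]],"rotation":[[0,0,0],[0,0,0],[0,0,0],[0,0,0],[0,0,0],[0,0,0],[0,0,0],[0,0,0],[0,0,0],[0,0,0]],"grip":[0.66,0.66,0.66,0.66,0.66,0.66,0.66,0.66,0.66,0.66]}'
python3 chk.py; python3 look.py pics/r4.png; python3 - <<'E'
from h import *
f=manip.grab_frame('wrist');g=cv2.resize(cv2.imread('pics/r4.png'),(400,400));w=f[:,:,::-1][:,100:500]
cv2.imwrite('pics/fin.png',np.hstack([g,w]))
t=manip.grab_frame('top');cv2.imwrite('pics/tfin.png',t[:,:,::-1])
a=cv2.imread('pics/top0.png');d=cv2.absdiff(a,t[:,:,::-1]).max(2)
print('diff jar/dish/lens',[(d[y0:y1,x0:x1]>60).sum() for x0,y0,x1,y1 in((268,165,303,240),(405,185,436,260))])
E
```

```text
time: 17.37
tool_pos: [0.4252, -0.25, 0.2626]
tool_rot: [0.207, -0.654, 0.694, -0.219]
contact_force: [-0.3, 0.6, -0.2]
gripper_width: 0.341
[0.06483392 0.00259379 0.13496496] -2.2909950950781877 [-0.38941582  0.61480326  0.08954777]
319 200 (np.float64(321.7647058823529), np.float64(199.72058823529414)) 408
[ 6.21073461e-02 -2.22897340e-03  1.02718118e-17] 2.05540869244219
yel 978 x,y mm 41.178169734151325 0.5779652351738207 ang 0.8041346807362703
red 740 x,y mm -3.1587837837837895 45.33885135135135 ang 93.98538980798389
diff jar/dish/lens [np.int64(0), np.int64(260)]
```

View pics/fin.png

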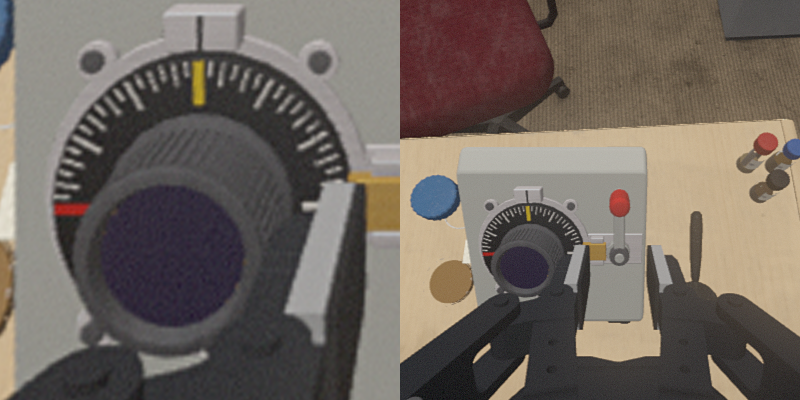

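The final view shows the yellow mark directly under the index line and the lever pointing up the slope. The robot is clear of everything.

```bash
python3 -c "
from plant import manip
print(manip.job_done(),manip.state()['time'])"
```

```text
the job is handed in; nothing more can be done
the job is handed in; nothing more can be done
```

The viewer is set to crossed polarisers and clamped, and I've handed the job in; the hand-in gave no verdict. I swung the lever out to about 1.33 rad, then turned the ring from about 227° to about 90.5° and released it. Last, I swung the lever back until it was hard against its stop (20 N, no further movement). Moves and pictures had used about 17.5 of the 72 s.

**Last checks**
- **Scale:** after clamping, the yellow mark stands under the index line, at about 90–91°.
- **Lever:** it points up the slope. The wrist camera puts it 2° (0.036 rad) from home, within the 0.1 rad limit; most of that looks like camera bias, since it also read the knob about 1 mm to the same side before the lever was moved.
- **Bystanders:** the jar and dish show no change in the top view. Part of the lens area did differ (260 pixels). I think that is the arm standing over it, but I did not look at that picture. The lens handle was visible and the arm stayed well above it throughout.
- **Contact:** the gripper had retreated about 12 cm and the residual force was under 1 N.

**Readings that disagreed**
- **Ring angle:** before I released the ring, the wrist view read 88.2–89.5° while the wrist rotation implied 89.9°. I turned it back 1°, and the clearer view after release read 90.4–91°.
- **Red mark:** in the last picture the red 0 mark measured about 3° off from the yellow, because the knob partly hides it. I relied on the yellow mark at the index line instead.

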